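# Show the LED module to the inspection camera

## Robot

A 6-joint arm with a two-finger parallel gripper is mounted at the origin on the work surface. World frame = base frame: x ahead of the robot, y to its left, z up, the work surface at z = 0. Lengths are in m, angles in rad, forces in N, time in s.
With the tool pointing down it reaches from about 0.275 to 0.75 m from the base axis. Payload 10.2 kg.
Tool frame: the origin (TCP) lies midway between the tips of the shut fingers; the grasp point (between the pads) lies 19 mm behind it; z points along the fingers, y is the line along which they close (so a half turn about z gives the same grasp; the last joint's range is limited). The gripper opens to 88 mm and grips with 3 to 60 N. Pads are 18 mm wide; open, the fingers measure 123 mm over their backs; the gripper's body (75 mm by 187 mm) begins 45 mm behind the grasp point.
Start: joints at [-1.454, 0.313, 1.498, -0, 1.331, -0.223], TCP at [0.175, -0.495, 0.239] pointing down, gripper open.
Joint ranges: [-2.94, 2.94], [-0.97, 2.17], [0.19, 2.56], [-1.23, 4.37], [0.02, 3.11], [-2.88, 2.88]. Speed limits (rad/s): [2.39, 2.39, 3.01, 3.14, 3.14, 3.14].

## Interface

Orientations are given as a unit quaternion [x, y, z, w].
In Python, from station import manip, viewer, models gives the robot as it stands.
- The arm moves only by the tool jog_arm, never from a script. Its argument "moves" is a list of rows, each a list of 7 numbers: the shift along the world's x, y, z in mm, then the turn, a rotation vector about the world's x, y, z in rad, then the opening, from 0 (shut) to 1 (fully open). In form: [[tx, ty, tz, ax, ay, az, grip], ...]. A call has 1 to 20 rows; each row is the pose to reach, as a shift and turn from the pose commanded when the call began; what a row does not reach only later rows make up. A row lasts 1/12 s, in which the tool goes at most 41.7 mm and 7.16 degrees, less where a joint would pass 70% of its speed; a pose out of reach is approached as far as the arm can. A call with a gripper value outside its range is refused whole. The fingers move at their own pace and stop on an object; "newtons" is the grip in N (left out, the last holds). Time passes only in rows, so rows that repeat a pose let the fingers close. It gives the time, the measured TCP pose, the force, the opening and the grip force at its end, in the units of the state.
- manip.read_state(): the state, without advancing time (a new reading comes with each control period).
- viewer.grab_frame(name): name is "scene" or "top"; returns a dict with "img" (420x560x3 uint8, red, green, blue), "fx", "fy", "cx", "cy" (pixels), "R" (3x3) and "t" (3): a world point X has camera coordinates R X + t. Camera axes: x right, y down, z forward; pixel columns grow to the right and rows downward; lengths in m; the calibration is good to about 2 mm. A picture is of the moment at which its call begins. There is no depth.
- manip.close_job(): hands the job in; it is judged then, once.
Trained networks look in the newest picture that a camera, given by its name, has taken for a name from the list of things; names that differ only in an ending like _2 or _b are one class to them, and where a whole thing is asked for, a point or a joint stands for the part that bears it (a point fixed in the world has none). Each returns a list of dicts, best first, with "score" (0 to 1); they miss things now and then, are a little off and sometimes report something else, mostly with a low value. They report only what shows in the picture. A call takes as long as a camera call. They do not tell look-alikes from the thing itself.
- models.masks_of(thing, camera): "pixels" (420x560 bool, what is visible of it) and "location" ([column, row] in pixels, amid what is visible of it).
The state is a dict: "time": time; "qpos": joint angles; "joint_vel": joint speeds; "effort": joint torques, N m; "position": TCP position; "ee_rot": TCP orientation; "force": force on the tool from outside, world axes, zero at the start; "torque": the same for the moment, N m; "width": finger opening in m; "grip_force": force on a finger pad.
Only numpy, scipy, OpenCV 4.12 (cv2) and the standard library are available. Lean on these libraries where they do the work, as an engineer would, in place of code of your own. Each camera call takes 0.05 s, during which the arm holds its last target. There are 200 camera calls.

## Task

Lift the loose white cover off the lamp base and stand it open end down in the blue tray. Then draw the LED module out of its socket and hold it up to the inspection camera: right way up, the LED face square to the lens, the LED centred 120 mm in front of the glass. Finish while still holding it there steadily in the gripper, and do not touch the camera or disturb the other things on the bench.

Things in the scene. Friction and masses are not known exactly. Their poses are not given: they have to be found in the camera images.
- cover: loose white cover (~100 g), an inverted cup over the LED module: 80 mm diameter, 3 mm wall, 88 mm tall; on top a black round gland to grip by (24 mm diameter, 34 mm tall; overall 122 mm). Origin: centre of the open lower rim, z up. It rests loosely on the lamp base's flange; the module reaches 80 mm up inside it, so lift it straight by over 85 mm before moving sideways.
- lamp_base: fixed: 120 x 120 x 4 mm aluminium plate, on it a round steel flange (88 mm diameter, top at 12 mm) and a black socket block 48 x 48 mm (top at 32 mm) with a rectangular socket 20 mm deep that holds the module with 2 mm play. A low orange terminal block at the plate's +x edge marks the side the LED faces. Origin: centre of the underside, z up.
- led_module: aluminium bar 24 (x) x 34 (y) x 80 (z) mm, ~150 g, loose, upright in the socket (60 mm proud), under the cover at the start, yaw as the lamp base. Origin: centre of its lower end, z up. x points out of the LED face (white board, yellow 20 mm disc); dark fins behind. Grip its 34 mm width near the top. Rightly presented, its axes are parallel to those of lens.
- led (a point): centre of the LED on the module's face: module frame x = 12 mm, y = 0, z = 45 mm. Same axes as the module.
- led_ahead (a point): imaginary point straight out from the LED, 120 mm ahead of its face (module frame x = 132 mm, y = 0, z = 45 mm); correctly presented it lies on the lens.
- tray: fixed blue plastic tray, 160 x 160 mm outside, 25 mm high, 4 mm wall and floor, empty. Origin: centre of the underside.
- tray_in (a point): centre of the tray's inner floor, 4 mm above the bench, z up.
- lens (a point): centre of the inspection camera's front glass: black barrel 40 mm diameter, 27 mm long, on a grey 70 x 50 x 50 mm housing with a red mark on top. It looks along -x of this frame, always 25 degrees below level; x points back into the camera, z is its up. Lens height (230 to 290 mm above the bench), place and heading vary.
- focus (a point): point in the empty air on the lens axis, 120 mm in front of the glass (lens frame x = -120 mm), where the LED must be. Same axes as lens.
- camera_stand: fixed stand that carries the camera: steel foot 110 x 100 x 14 mm (x from -45 to 65 mm), upright post 20 mm diameter, 354 mm tall at x = 35 mm. The lens lies at x = -30 mm, y = 0; the camera looks to -x. Origin under the foot, z up.
- mug: bystander: yellow drinking cup, 72 mm diameter, 150 mm tall. Origin at its foot.
- solder_reel: bystander: red solder reel, 56 mm diameter, 42 mm tall. Origin at its foot.
- scrap_tin: bystander: small round brass-coloured tin, 68 mm diameter, 30 mm tall. Origin at its foot.
- magnet: bystander: dark ring magnet lying flat, 64 mm diameter, 12 mm thick. Origin at its underside.
Mind the look-alikes: they are no part of the job. Of the things shaped like the lamp_base, the aluminium one is meant. Of the things shaped like the cover, the white one is meant.

How it is judged:
On the way, in this order (a step that is already met when the one before it is completed fails the run):
1. the cover stands in the tray, open end down, let go (horizontal distance between cover and tray_in below 0.062 m and z of cover in the frame of tray_in between -0.004 and 0.006 m and angle between cover's own z axis and vertical below 0.1 rad and contact force between cover and the fingers below 0.1 N and linear speed of cover below 0.03 m/s), for 0.2 s.
2. the LED module is held in the gripper, lifted clear of its socket (z of led_module in the frame of lamp_base above 0.045 m and contact force between led_module and the fingers above 0.5 N), for 0.2 s.
At the end, for the whole second after the job is handed in: LED module held still in the gripper, touching nothing else: LED within 25 mm of the point 120 mm before the lens, its face towards the lens and square within 0.22 rad, top end up as the camera's up within 0.22 rad; cover upright on the tray floor, released; camera and bystanders left alone (all of step 1 and distance between led and focus below 0.025 m and distance between led_ahead and lens below 0.07 m and angle between the x axis of led_module and the x axis of lens, either way round below 0.22 rad and angle between the z axis of led_module and the z axis of lens, either way round below 0.22 rad and angle between led_module's own z axis and vertical below 0.9 rad and height (world z) of led above 0.12 m and contact force between led_module and the fingers above 0.5 N and linear speed of led_module below 0.03 m/s and contact force between led_module and lamp_base below 0.1 N and contact force between led_module and cover below 0.1 N and contact force between led_module and tray below 0.1 N and contact force between led_module and camera_stand below 0.1 N and contact force between led_module and mug below 0.1 N and contact force between led_module and solder_reel below 0.1 N and contact force between led_module and scrap_tin below 0.1 N and contact force between led_module and magnet below 0.1 N); the arm keeps its last pose, push and grip.
It fails at once if the inspection camera or its stand is touched (more than 1 N) (contact force between camera_stand and the arm above 1 N or contact force between camera_stand and the fingers above 1 N or contact force between camera_stand and led_module above 1 N or contact force between camera_stand and cover above 1 N).
It fails at once if a bystander (mug, reel, tin or magnet) is moved by more than 20 mm (distance of any of mug, solder_reel, scrap_tin, magnet from where it was at the start of the episode above 0.02 m).
It also fails if it takes over 54 s, if anything falls off the work surface, if the arm or the gripper's body presses on something with over 40 N, if the wrist force passes 120 N, or if a joint passes its speed limit or range.

## Working session

There is one attempt and no reset: what is moved stays moved. The work goes in short steps, Python scripts to look and compute and a tool call to move; the robot and the scene stay as the last step left them, time stands still between calls to the robot, and variables do not carry over. Pictures are saved under pics/ and viewed, at most 10 in all, crops included, and the job is handed in when it is done.

Besides the shell and the picture viewer there is one more tool, called in YAML: its name, and indented under it one key for each argument. jog_arm: Moves the arm, as the interface text tells. Its arguments: {"type":"object","properties":{"moves":{"type":"array","items":{"type":"array","items":{"type":"number"}}},"newtons":{"type":"number"}},"required":["moves"]}

```bash
mkdir -p pics
cat > h.py <<'E'
import numpy as np, cv2, pickle
from station import manip, viewer, models
def grab(n):
    f=viewer.grab_frame(n); return f
def ray(f,uv):
    d=np.array([(uv[0]-f['cx'])/f['fx'],(uv[1]-f['cy'])/f['fy'],1.]); R=np.array(f['R']);t=np.array(f['t'])
    return -R.T@t, R.T@d
def atz(f,uv,z):
    c,d=ray(f,uv); return c+d*(z-c[2])/d[2]
def proj(f,X):
    p=np.array(f['R'])@np.array(X)+np.array(f['t']); return np.array([f['fx']*p[0]/p[2]+f['cx'],f['fy']*p[1]/p[2]+f['cy']])
E
python3 - <<'E'
from h import *
F={n:grab(n) for n in('scene','top')}
pickle.dump(F,open('f0.pkl','wb'))
for n,f in F.items():
    cv2.imwrite(f'pics/{n}0.png',cv2.resize(f['img'][:,:,::-1],(800,600)))
    print(n,'cam',ray(f,(280,210))[0].round(3),f['fx'])
    for th in ['cover','lamp_base','tray','camera_stand','mug','solder_reel','scrap_tin','magnet']:
        for d in models.masks_of(th,n): 
            if d['score']>.2: print(th,round(d['score'],2),np.round(d['location'],1),atz(f,d['location'],0).round(3)[:2],d['pixels'].sum())
E
```

```text
scene cam [ 1.22  -0.012  1.233] 489.6380957654804
cover 0.89 [260.3 236.1] [ 0.596 -0.078] 1095
cover 0.72 [299.4 196.1] [0.461 0.032] 989
lamp_base 0.87 [297.3 218.5] [0.537 0.026] 728
lamp_base 0.67 [369.2 220.9] [0.539 0.233] 1513
tray 0.81 [189.6 210.4] [ 0.518 -0.286] 3037
camera_stand 0.87 [395.9 283.7] [0.73  0.291] 3065
mug 0.72 [244.2 285.3] [ 0.744 -0.114] 1049
mug 0.58 [409.6 260. ] [0.659 0.336] 1129
solder_reel 0.95 [182.4 275.7] [ 0.72  -0.282] 461
solder_reel 0.62 [300.2 198.6] [0.47  0.034] 974
scrap_tin 0.85 [307.8 279.2] [0.722 0.055] 476
magnet 0.65 [385.6 185.1] [0.415 0.291] 308
top cam [ 0.466 -0.015  0.999] 389.07970259956784
cover 0.96 [298.  207.4] [ 0.646 -0.082] 972
cover 0.61 [254.5 264. ] [0.496 0.026] 950
lamp_base 0.97 [261.4 276.4] [0.466 0.007] 1310
lamp_base 0.79 [174.5 240.9] [0.549 0.233] 2276
tray 0.65 [377.6 258.5] [ 0.52  -0.288] 4254
camera_stand 0.74 [150.6 137.9] [0.822 0.317] 3029
mug 0.79 [313.4 143. ] [ 0.823 -0.12 ] 1118
solder_reel 0.74 [372.4 170.6] [ 0.752 -0.278] 503
scrap_tin 0.81 [239.1 172.7] [0.734 0.076] 549
scrap_tin 0.46 [252.6 264.9] [0.494 0.031] 932
magnet 0.57 [142.3 301.4] [0.396 0.302] 457
```

View pics/scene0.png

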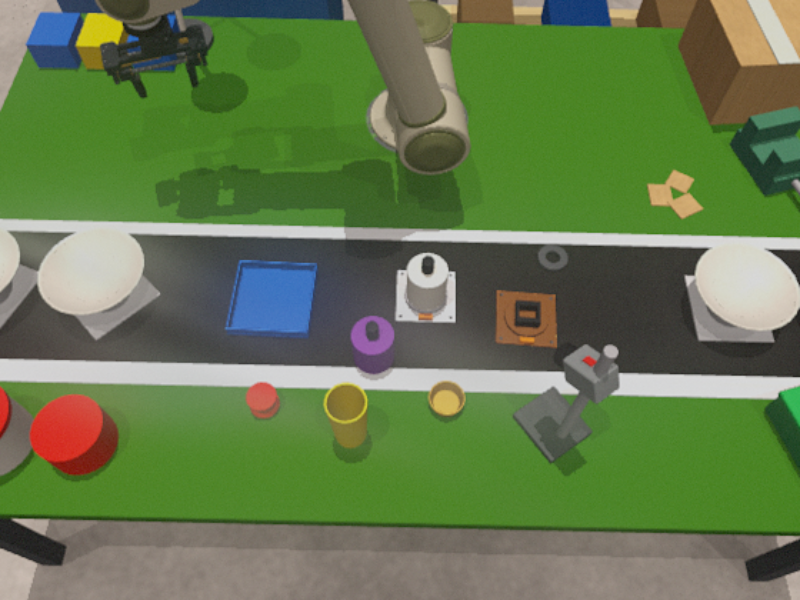

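View pics/top0.png

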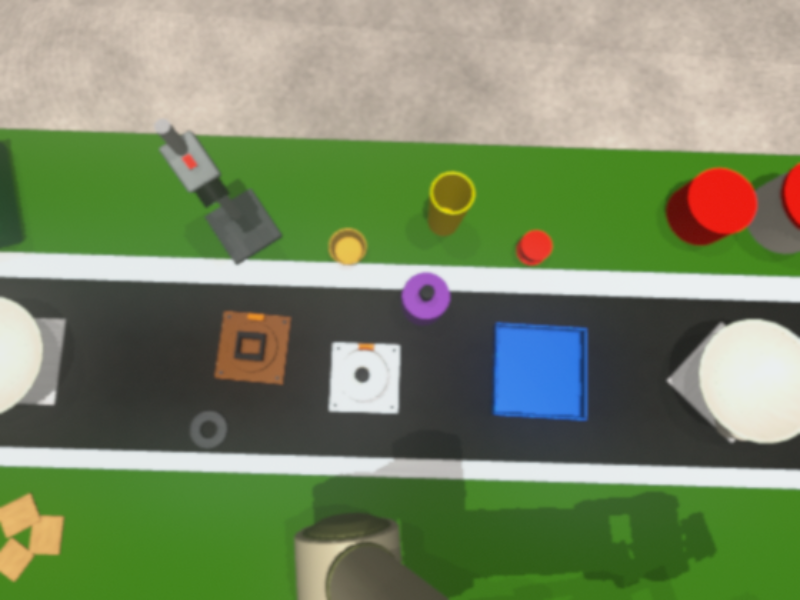

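The white cover sits on the aluminium plate (scene pixel 428,283 in the 800-px view). The purple cover and copper base are look-alikes. The camera stands at top-view (200,180), looking towards -x and -y. Next I get precise corners from colour segmentation.

Run:
```python
from h import *
F=pickle.load(open('f0.pkl','rb'))
f=F['top'];s=F['scene']
def best(m,n=1):
    k,l,st,c=cv2.connectedComponentsWithStats(m.astype(np.uint8)); i=1+np.argmax(st[1:,4]); return l==i
def rect(m,f,z):
    m=cv2.morphologyEx(m.astype(np.uint8),cv2.MORPH_OPEN,np.ones((3,3)))
    c,_=cv2.findContours(m,0,1); c=max(c,key=cv2.contourArea).reshape(-1,2)
    W=np.array([atz(f,p,z)[:2] for p in cv2.convexHull(c).reshape(-1,2)],np.float32)*1000
    r=cv2.minAreaRect(W); print(np.round(r[0],1),np.round(r[1],1),round(r[2],2))
for f,n in ((f,'top'),(s,'scene')):
    im=f['img'].astype(int)
    blue=(im[...,2]>120)&(im[...,0]<90); box=np.zeros(blue.shape,bool)
    u,v=proj(f,[.52,-.288,0]).astype(int); box[v-50:v+50,u-50:u+50]=1
    print(n,'tray');rect(blue&box,f,.025)
    u,v=proj(f,[.466,.01,0]).astype(int);box[:]=0;box[v-40:v+36,u-40:u+40]=1
    hsv=cv2.cvtColor(f['img'],cv2.COLOR_RGB2HSV)
    print('plate');rect(box&(im.min(-1)>150),f,.004)
    u,v=proj(f,[.466,.01,.134]).astype(int);b2=np.zeros(box.shape,bool);b2[v-9:v+10,u-9:u+10]=1
    m=best((im.max(-1)<90)&b2);print('gland',np.argwhere(m).mean(0)[::-1],m.sum(),atz(f,np.argwhere(m).mean(0)[::-1],.134 if n=='top' else .12))
    m=(hsv[...,0]>8)&(hsv[...,0]<20)&(hsv[...,1]>150)&box&(hsv[...,2]>150)
    print('term',atz(f,np.argwhere(m).mean(0)[::-1],.01),m.sum())
c=lambda im,x0,y0,w,h,k:cv2.resize(im[y0:y0+h,x0:x0+w,::-1],None,fx=k,fy=k,interpolation=cv2.INTER_CUBIC)
cv2.imwrite('pics/cam.png',np.hstack([c(F['top']['img'],100,75,110,120,3.6)*1,c(s['img'],350,230,110,120,3.6)]))
```

```text
top tray
[ 516.9 -282.6] [163.7 163. ] 88.32
plate
[496.5  24.7] [121.4 119.8] 89.81Traceback (most recent call last):
  File "<stdin>", line 20, in <module>
  File "<stdin>", line 5, in best
    return _wrapfunc(a, 'argmax', axis=axis, out=out, **kwds)
    return bound(*args, **kwds)
ValueError: attempt to get argmax of an empty sequence
```

Run:
```python
from h import *
F=pickle.load(open('f0.pkl','rb'))
s=F['scene']
def rect(m,f,z):
    m=cv2.morphologyEx(m.astype(np.uint8),cv2.MORPH_OPEN,np.ones((3,3)))
    c,_=cv2.findContours(m,0,1); c=max(c,key=cv2.contourArea).reshape(-1,2)
    W=np.array([atz(f,p,z)[:2] for p in cv2.convexHull(c).reshape(-1,2)],np.float32)*1000
    r=cv2.minAreaRect(W); print(np.round(r[0],1),np.round(r[1],1),round(r[2],2))
B=np.array([.4965,.0247])
for n,f in F.items():
    im=f['img'].astype(int); hsv=cv2.cvtColor(f['img'],cv2.COLOR_RGB2HSV)
    def box(X,r):
        u,v=proj(f,X).astype(int);b=np.zeros(im.shape[:2],bool);b[v-r:v+r+1,u-r:u+r+1]=1;return b
    cen=lambda m:np.argwhere(m).mean(0)[::-1]
    print(n);rect((im[...,2]>120)&(im[...,0]<90)&box([.52,-.285,0],52),f,.025)
    m=(im.max(-1)<90)&box([*B,.12],10);print('gland',m.sum(),cen(m),atz(f,cen(m),.134),'pred',proj(f,[*B,.134]))
    m=(hsv[...,0]>5)&(hsv[...,0]<20)&(hsv[...,1]>150)&(hsv[...,2]>150)&box([*B,0],40)
    print('term',atz(f,cen(m),.01),m.sum())
c=lambda im,x0,y0,w,h,k:cv2.resize(im[y0:y0+h,x0:x0+w,::-1],None,fx=k,fy=k,interpolation=cv2.INTER_CUBIC)
cv2.imwrite('pics/cam.png',np.hstack([c(F['top']['img'],100,75,100,120,4),c(s['img'],350,230,100,120,4)]))
```

```text
scene
[ 525.1 -276.1] [152.5 151.9] 88.4
gland 164 [298.26219512 180.53658537] [0.49442874 0.02363254 0.134     ] pred [298.65541406 181.19044089]
term [0.55043477 0.02654206 0.01      ] 16
top
[ 516.9 -282.6] [163.7 163. ] 88.32
gland 43 [253.04651163 261.74418605] [0.49706888 0.02393021 0.134     ] pred [252.68659666 261.9939631 ]
term [0.55131652 0.02436361 0.01      ] 26
```

View pics/cam.png

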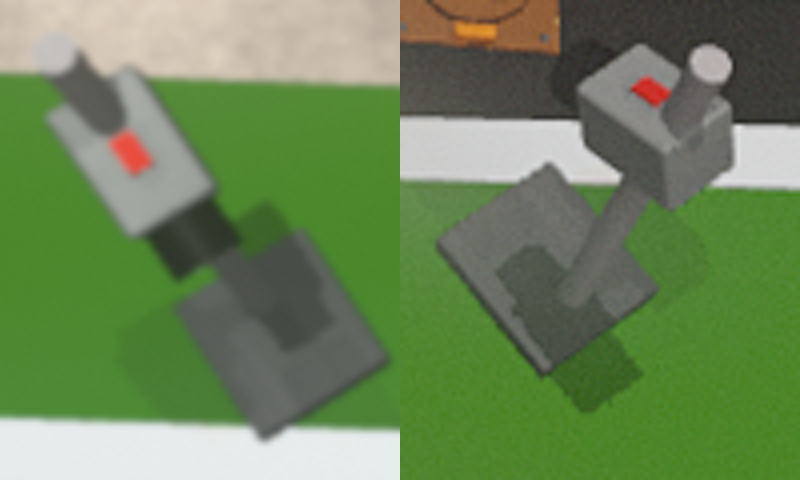

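```bash
cat >> h.py <<'E'
def Rz(a): c,s=np.cos(a),np.sin(a); return np.array([[c,-s,0],[s,c,0],[0,0,1.]])
def lens(p):
    a=np.radians(25); c,s=np.cos(a),np.sin(a)
    R=Rz(p[2])@np.array([[c,0,-s],[0,1,0],[s,0,c]]); return np.array([p[0],p[1],0])+Rz(p[2])@[-.03,0,p[3]],R
E
python3 - <<'E'
from h import *
from scipy.optimize import least_squares
F=pickle.load(open('f0.pkl','rb'))
A=[('s',(35,0,354),(57,54),(311,64)),('s',(-45,50,14),(265,436),(150,163)),('s',(-45,-50,14),(387,357),(37,243)),('s',(65,50,14),(180,310),(258,292)),
('s',(65,-50,14),(303,232),(145,367)),('l',(27,25,25),(133,237),(240,43)),('l',(27,-25,25),(215,188),(178,87)),('l',(97,25,25),(48,118),(333,107)),('l',(97,-25,25),(128,68),None)]
def res(p,full=False):
    L,R=lens(p);r=[]
    for k,X,a,b in A:
        X=np.array(X)/1000
        W=L+R@X if k=='l' else np.array([p[0],p[1],0])+Rz(p[2])@X
        for n,uv,o in(('top',a,(100,75)),('scene',b,(350,230))):
            if uv: r.append(proj(F[n],W)-(np.array(uv)/4+o))
    return np.array(r) if full else np.ravel(r)
q=least_squares(res,[.75,.25,.6,.26],loss='soft_l1');p=q.x
print(p.round(4));print(res(p,1).round(1).tolist())
L,R=lens(p);foc=L-.12*R[:,0];print('lens',L,'focus',foc);print(R.round(3));np.save('p.npy',p)
E
```

```text
[0.7593 0.2544 0.6247 0.2295]
[[-1.9, -1.4], [-0.6, -0.5], [-2.7, 0.0], [-0.3, -1.8], [-0.4, -1.0], [-0.9, -1.8], [-3.3, -2.3], [0.4, -1.6], [-1.5, -3.0], [-0.6, 1.1], [-0.6, 1.4], [-1.2, -0.4], [0.7, 0.3], [-2.7, 0.2], [-1.6, -0.5], [-0.9, -0.4], [1.0, -1.5]]
lens [0.73501086 0.23686957 0.22948638] focus [0.64679175 0.17326565 0.17877219]
[[ 0.735 -0.585 -0.343]
 [ 0.53   0.811 -0.247]
 [ 0.423  0.     0.906]]
```

Run:
```python
from h import *
from scipy.spatial.transform import Rotation as T
s=manip.read_state();R=T.from_quat(s['ee_rot']).as_matrix();print(s['time'],s['position'],R.round(3),s['width'],s['grip_force'],s['force'])
for t in(0,np.pi):
    print(t,np.arctan2(R[1,1],R[0,1]))
F=pickle.load(open('f0.pkl','rb'));p=np.load('p.npy')
O=[]
for n,o in(('top',(100,75)),('scene',(350,230))):
    im=cv2.resize(np.ascontiguousarray(F[n]['img'][o[1]:o[1]+120,o[0]:o[0]+100,::-1]),None,fx=4,fy=4)
    L,Rl=lens(p)
    def box(f,a,b):
        P=[proj(F[n],f(np.array([x,y,z])/1000)) for x in(a[0],b[0]) for y in(a[1],b[1]) for z in(a[2],b[2])]
        P=[tuple(((q-o+.5)*4).astype(int)) for q in P]
        for i in range(8):
            for k in(1,2,4):
                if not i&k: cv2.line(im,tuple(map(int,P[i])),tuple(map(int,P[i|k])),(0,255,255),1)
    box(lambda X:np.array([p[0],p[1],0])+Rz(p[2])@X,(-45,-50,0),(65,50,14))
    box(lambda X:np.array([p[0],p[1],0])+Rz(p[2])@X,(25,-10,0),(45,10,354))
    box(lambda X:L+Rl@X,(27,-25,-25),(97,25,25)); box(lambda X:L+Rl@X,(0,-20,-20),(27,20,20))
    O.append(im)
cv2.imwrite('pics/ov.png',np.hstack(O))
```

```text
0.9 [ 0.17497223 -0.49499033  0.23872878] [[ 0.943  0.333 -0.   ]
 [ 0.333 -0.943  0.   ]
 [-0.    -0.    -1.   ]] 0.08784887132267019 0.0 [ 0.40827276 -0.61655569 -0.026518  ]
0 -1.2309550813961505
3.141592653589793 -1.2309550813961505
```

View pics/ov.png

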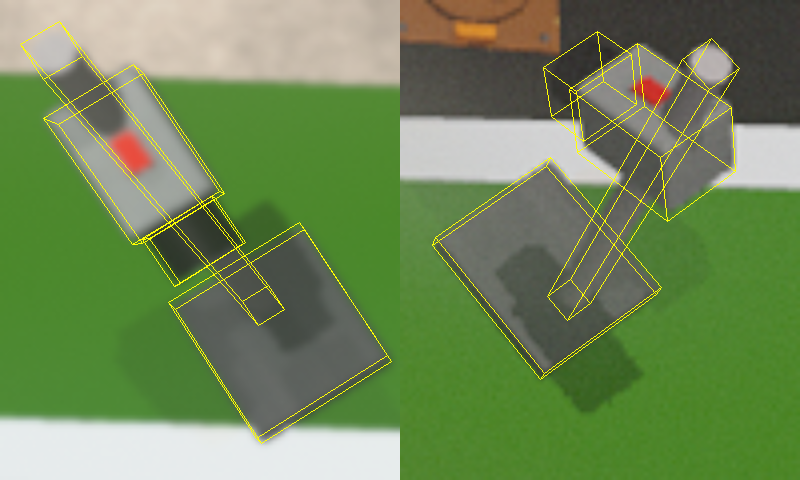

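The overlay agrees with the stand to about 5 mm. I move above the cover now.

jog_arm:
  moves:
    - [321.5,519.3,-20,0,0,-0.34,1]
    - [321.5,519.3,-20,0,0,-0.34,1]
    - [321.5,519.3,-20,0,0,-0.34,1]
    - [321.5,519.3,-20,0,0,-0.34,1]
    - [321.5,519.3,-20,0,0,-0.34,1]
    - [321.5,519.3,-20,0,0,-0.34,1]
    - [321.5,519.3,-20,0,0,-0.34,1]
    - [321.5,519.3,-20,0,0,-0.34,1]
    - [321.5,519.3,-20,0,0,-0.34,1]
    - [321.5,519.3,-20,0,0,-0.34,1]
    - [321.5,519.3,-20,0,0,-0.34,1]
    - [321.5,519.3,-20,0,0,-0.34,1]
    - [321.5,519.3,-20,0,0,-0.34,1]
    - [321.5,519.3,-20,0,0,-0.34,1]
    - [321.5,519.3,-20,0,0,-0.34,1]
    - [321.5,519.3,-20,0,0,-0.34,1]
    - [321.5,519.3,-20,0,0,-0.34,1]
    - [321.5,519.3,-20,0,0,-0.34,1]
    - [321.5,519.3,-20,0,0,-0.34,1]
    - [321.5,519.3,-20,0,0,-0.34,1]
  newtons: 20

```text
time: 2.57
position: [0.4962, 0.0233, 0.2189]
ee_rot: [1.0, -0.001, 0.0, 0.0]
force: [-0.5, 0.5, 0.2]
width: 0.0877
grip_force: 0.0
```

jog_arm:
  moves:
    - [0,0.7,-40,0,0,0,1]
    - [0,0.7,-80,0,0,0,1]
    - [0,0.7,-100,0,0,0,1]
    - [0,0.7,-113,0,0,0,1]
    - [0,0.7,-113,0,0,0,1]
    - [0,0.7,-113,0,0,0,0.5]
    - [0,0.7,-113,0,0,0,0]
    - [0,0.7,-113,0,0,0,0]
    - [0,0.7,-113,0,0,0,0]
    - [0,0.7,-113,0,0,0,0]
    - [0,0.7,-113,0,0,0,0]
    - [0,0.7,-113,0,0,0,0]
    - [0,0.7,-113,0,0,0,0]
    - [0,0.7,-113,0,0,0,0]
    - [0,0.7,-113,0,0,0,0]

```text
time: 3.82
position: [0.4965, 0.025, 0.1057]
ee_rot: [1.0, -0.0, -0.0, 0.0]
force: [0.2, 0.5, -1.0]
width: 0.0239
grip_force: 8.8
```

jog_arm:
  moves:
    - [0,0,5,0,0,0,0]
    - [0,0,15,0,0,0,0]
    - [0,0,30,0,0,0,0]
    - [0,0,50,0,0,0,0]
    - [0,0,70,0,0,0,0]
    - [0,0,90,0,0,0,0]
    - [0,0,110,0,0,0,0]
    - [0,0,120,0,0,0,0]
    - [0,0,120,0,0,0,0]
    - [0,0,120,0,0,0,0]

```text
time: 4.65
position: [0.4963, 0.025, 0.2256]
ee_rot: [1.0, -0.0, 0.0, 0.0]
force: [-0.5, -0.9, -0.9]
width: 0.0231
grip_force: 20.0
```

Run:
```python
from h import *
s=manip.read_state();print(s['position'],s['width'],s['grip_force'])
f=grab('scene');g=grab('top')
O=np.hstack([cv2.resize(f['img'][100:300,180:420,::-1],(400,333)),cv2.resize(g['img'][150:350,180:420,::-1],(400,333))])
cv2.imwrite('pics/lift.png',O)
```

```text
[0.4963394  0.02502287 0.22557016] 0.023051353693321116 19.99801511876285
```

View pics/lift.png

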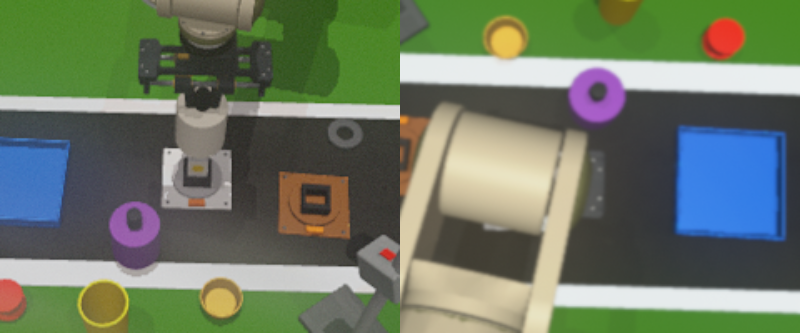

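The cover is lifted (crop 200,130) and the module stands in its socket (crop 198,168). Next I carry the cover to the tray.

jog_arm:
  moves:
    - [2,-30,0,0,0,0,0]
    - [4,-65,0,0,0,0,0]
    - [7,-102,0,0,0,0,0]
    - [9,-140,0,0,0,0,0]
    - [12,-178,0,0,0,0,0]
    - [14,-215,0,0,0,0,0]
    - [17,-250,0,0,0,0,0]
    - [19,-280,0,0,0,0,0]
    - [20,-300,0,0,0,0,0]
    - [21,-307,0,0,0,0,0]
    - [21,-307,-20,0,0,0,0]
    - [21,-307,-50,0,0,0,0]
    - [21,-307,-85,0,0,0,0]
    - [21,-307,-110,0,0,0,0]
    - [21,-307,-117,0,0,0,0]
    - [21,-307,-122,0,0,0,0]
    - [21,-307,-125,0,0,0,0]
    - [21,-307,-127,0,0,0,0]
    - [21,-307,-128,0,0,0,0]
    - [21,-307,-128,0,0,0,0]

```text
time: 6.42
position: [0.5178, -0.2822, 0.0986]
ee_rot: [1.0, -0.0, 0.001, 0.0]
force: [-0.2, 1.1, -1.0]
width: 0.0237
grip_force: 20.0
```

jog_arm:
  moves:
    - [0,0,-1,0,0,0,0]
    - [0,0,-1.5,0,0,0,0]
    - [0,0,-1.5,0,0,0,0]
    - [0,0,-1.5,0,0,0,0.3]
    - [0,0,-1.5,0,0,0,0.6]
    - [0,0,-1.5,0,0,0,1]
    - [0,0,-1.5,0,0,0,1]
    - [0,0,-1.5,0,0,0,1]
    - [0,0,-1.5,0,0,0,1]
    - [0,0,-1.5,0,0,0,1]
    - [0,0,-1.5,0,0,0,1]
    - [0,0,15,0,0,0,1]
    - [0,0,45,0,0,0,1]
    - [0,0,80,0,0,0,1]
    - [0,0,110,0,0,0,1]
    - [0,0,120,0,0,0,1]

```text
time: 7.75
position: [0.5185, -0.2827, 0.2225]
ee_rot: [1.0, -0.0, 0.003, 0.002]
force: [-0.1, 0.1, 1.4]
width: 0.0881
grip_force: 0.0
```

Run:
```python
from h import *
s=manip.read_state();print(s['time'],s['position'],s['width'])
f=grab('scene');g=grab('top');pickle.dump({'scene':f,'top':g},open('f1.pkl','wb'))
c=lambda im,x,y:cv2.resize(im[y:y+110,x:x+100,::-1],None,fx=4,fy=4,interpolation=cv2.INTER_CUBIC)
cv2.imwrite('pics/pl.png',np.hstack([c(f['img'],140,150),c(f['img'],255,150)]))
```

```text
7.75 [ 0.51847801 -0.28272008  0.22247982] 0.08805332520349349
```

View pics/pl.png

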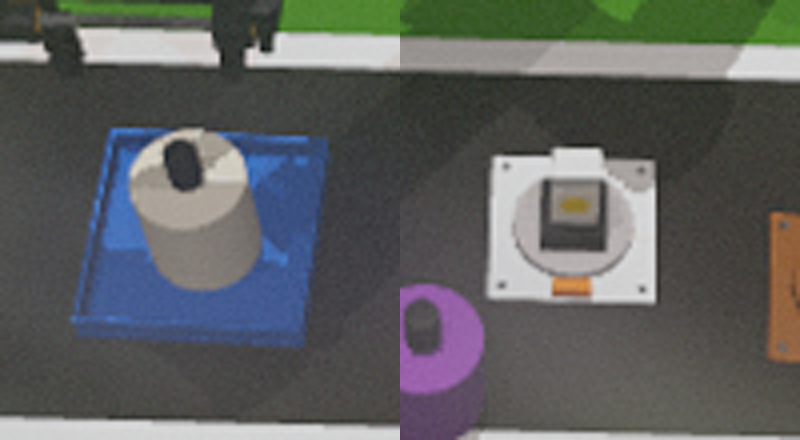

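The cover stands upright in the tray (crop 195,210) and the module is in its socket with the LED towards +x (crop 575,205). I go back above the base.

jog_arm:
  moves:
    - [-2,30,0,0,0,0,1]
    - [-5,68,0,0,0,0,1]
    - [-7,105,0,0,0,0,1]
    - [-10,143,0,0,0,0,1]
    - [-12,180,0,0,0,0,1]
    - [-15,218,0,0,0,0,1]
    - [-17,250,0,0,0,0,1]
    - [-19,280,0,0,0,0,1]
    - [-20,300,0,0,0,0,1]
    - [-21,307,0,0,0,0,1]
    - [-21,307,0,0,0,0,1]
    - [-21,307,0,0,0,0,1]
    - [-21,307,0,0,0,0,1]
    - [-21,307,-40,0,0,0,1]
    - [-21,307,-80,0,0,0,1]
    - [-21,307,-90,0,0,0,1]
    - [-21,307,-90,0,0,0,1]
    - [-21,307,-90,0,0,0,1]

```text
time: 9.35
position: [0.4971, 0.0243, 0.1288]
ee_rot: [1.0, -0.001, 0.0, 0.0]
force: [-0.2, -0.1, 0.5]
width: 0.088
grip_force: 0.0
```

jog_arm:
  moves:
    - [0,0,-25,0,0,0,1]
    - [0,0,-50,0,0,0,1]
    - [0,0,-62,0,0,0,1]
    - [0,0,-66,0,0,0,1]
    - [0,0,-66,0,0,0,1]
    - [0,0,-66,0,0,0,0.6]
    - [0,0,-66,0,0,0,0.3]
    - [0,0,-66,0,0,0,0]
    - [0,0,-66,0,0,0,0]
    - [0,0,-66,0,0,0,0]
    - [0,0,-66,0,0,0,0]
    - [0,0,-66,0,0,0,0]
    - [0,0,-66,0,0,0,0]
    - [0,0,-66,0,0,0,0]
    - [0,0,-66,0,0,0,0]
  newtons: 30

```text
time: 10.6
position: [0.4965, 0.025, 0.0617]
ee_rot: [1.0, -0.0, -0.0, -0.0]
force: [1.3, 0.5, 0.9]
width: 0.0335
grip_force: 30.0
```

jog_arm:
  moves:
    - [0,0,4,0,0,0,0]
    - [0,0,12,0,0,0,0]
    - [0,0,24,0,0,0,0]
    - [0,0,40,0,0,0,0]
    - [0,0,60,0,0,0,0]
    - [0,0,80,0,0,0,0]
    - [0,0,100,0,0,0,0]
    - [0,0,120,0,0,0,0]
    - [0,0,130,0,0,0,0]
    - [0,0,130,0,0,0,0]
    - [0,0,130,0,0,0,0]
    - [0,0,130,0,0,0,0]

```text
time: 11.6
position: [0.4959, 0.0251, 0.1906]
ee_rot: [1.0, -0.0, -0.001, -0.0]
force: [-0.1, -0.3, -1.5]
width: 0.0339
grip_force: 30.0
```

Run:
```python
from h import *
from scipy.spatial.transform import Rotation as T
s=manip.read_state();P=np.array(s['position']);print(P,s['width'],s['grip_force'],s['force'])
L,R=lens(np.load('p.npy'));tgt=L-.12*R[:,0]-R@[.012,0,-.005]
print('shift',((tgt-P)*1000).round(1),'rot',T.from_matrix(R).as_rotvec().round(3))
```

```text
[0.495932   0.0250833  0.19059387] 0.03387897422782607 29.9751792778261 [-0.13229751 -0.302999   -1.50780772]
shift [140.3 140.6 -12.4] rot [ 0.136 -0.422  0.615]
```

jog_arm:
  moves:
    - [5,5,5,0.014,-0.042,0.062,0]
    - [15,15,10,0.034,-0.106,0.154,0]
    - [28,28,10,0.054,-0.169,0.246,0]
    - [41,41,10,0.075,-0.232,0.338,0]
    - [54,54,8,0.095,-0.295,0.43,0]
    - [67,67,5,0.116,-0.359,0.523,0]
    - [80,80,2,0.129,-0.4,0.584,0]
    - [92,92,0,0.136,-0.422,0.615,0]
    - [102,102,-3,0.136,-0.422,0.615,0]
    - [110,112,-6,0.136,-0.422,0.615,0]
    - [110,112,-10,0.136,-0.422,0.615,0]
    - [110,112,-12,0.136,-0.422,0.615,0]
    - [110,112,-12,0.136,-0.422,0.615,0]
    - [110,112,-12,0.136,-0.422,0.615,0]
    - [110,112,-12,0.136,-0.422,0.615,0]
    - [110,112,-12,0.136,-0.422,0.615,0]

```text
time: 12.93
position: [0.6064, 0.1367, 0.1801]
ee_rot: [0.929, 0.3, 0.206, -0.066]
force: [-0.2, 0.5, -1.7]
width: 0.0336
grip_force: 30.0
```

Run:
```python
from h import *
from scipy.spatial.transform import Rotation as T
s=manip.read_state();P=np.array(s['position']);print(P,s['width'],s['grip_force'],s['force'])
Rt=T.from_quat(s['ee_rot']).as_matrix();Rm=Rt@np.diag([1,-1,-1])
L,R=lens(np.load('p.npy'));tgt=L-.12*R[:,0]-R@[.012,0,-.005]
print('shift',((tgt-P)*1000).round(1),'rot',T.from_matrix(R@Rm.T).as_rotvec().round(3))
f=grab('scene');g=grab('top')
O=[]
for x,o in((g,(100,75)),(f,(310,180))):
    im=cv2.resize(np.ascontiguousarray(x['img'][o[1]:o[1]+150,o[0]:o[0]+130,::-1]),None,fx=3,fy=3,interpolation=cv2.INTER_CUBIC)
    def ln(C,A,a,b,col):
        q=[proj(x,C+A@(np.array([i,j,k])/1000)) for i in(a[0],b[0]) for j in(a[1],b[1]) for k in(a[2],b[2])]
        q=[tuple(map(int,(v-o+.5)*3)) for v in q]
        for i in range(8):
            for k in(1,2,4):
                if not i&k: cv2.line(im,q[i],q[i|k],col,1)
    ln(P+Rm@[0,0,-.05],Rm,(-12,-17,0),(12,17,80),(0,255,255)); ln(L,R,(0,-20,-20),(27,20,20),(255,0,255)); ln(L,R,(27,-25,-25),(97,25,25),(255,0,255));ln(L,R,(-120,0,0),(0,0,0),(0,0,255))
    O.append(im)
cv2.imwrite('pics/near.png',np.hstack(O))
```

```text
[0.60643953 0.13666858 0.18006631] 0.03364758926634427 29.975282354280353 [-0.17994238  0.47494648 -1.67740275]
shift [29.8 29.  -1.8] rot [0.    0.001 0.   ]
```

View pics/near.png

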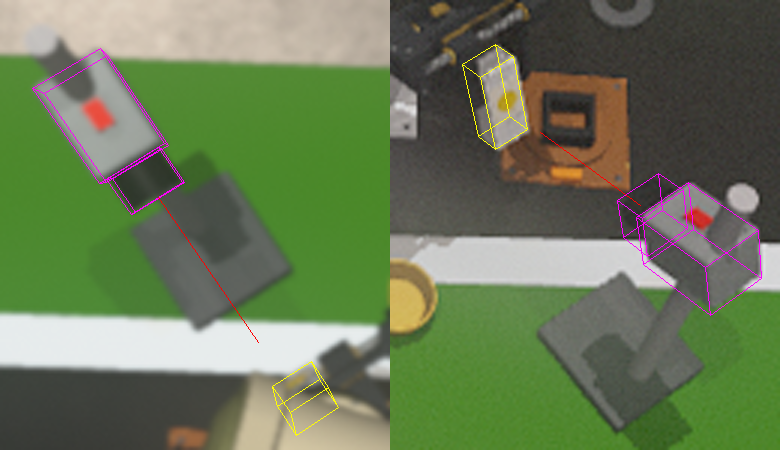

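The module is held straight, matching its model (LED at right crop 507,100), and the camera model fits to a few mm. Now the final approach.

jog_arm:
  moves:
    - [6,6,0,0,0,0,0]
    - [13,13,0,0,0,0,0]
    - [20,20,0,0,0,0,0]
    - [26,25,0,0,0,0,0]
    - [29,28,0,0,0,0,0]
    - [30,29,0,0,0,0,0]
    - [30,29,0,0,0,0,0]
    - [30,29,0,0,0,0,0]
    - [30,29,0,0,0,0,0]
    - [30,29,0,0,0,0,0]
    - [30,29,0,0,0,0,0]
    - [30,29,0,0,0,0,0]
    - [30,29,0,0,0,0,0]
    - [30,29,0,0,0,0,0]

```text
time: 14.2
position: [0.6365, 0.166, 0.1798]
ee_rot: [0.929, 0.3, 0.206, -0.066]
force: [-0.6, -0.2, -1.5]
width: 0.0337
grip_force: 30.0
```

Run:
```python
from h import *
from scipy.optimize import minimize
F=pickle.load(open('f1.pkl','rb'));F0=pickle.load(open('f0.pkl','rb'))
s=manip.read_state();P=np.array(s['position']);print(P,s['grip_force'],np.abs(s['joint_vel']).max())
# silhouette refinement of the stand pose from networks' masks on a fresh scene picture / old top
f=grab('scene'); g=grab('top')
M=[(x,models.masks_of('camera_stand',n)[0]['pixels']) for n,x in(('scene',f),('top',g))]
def draw(x,p):
    L,R=lens(p);m=np.zeros((420*4,560*4),np.uint8);S=np.array([p[0],p[1],0]);Z=Rz(p[2])
    for C,A,a,b in((S,Z,(-45,-50,0),(65,50,14)),(L,R,(27,-25,-25),(97,25,25))):
        c=[proj(x,C+A@(np.array([i,j,k])/1000)) for i in(a[0],b[0]) for j in(a[1],b[1]) for k in(a[2],b[2])]
        cv2.fillConvexPoly(m,cv2.convexHull(((np.array(c)+.5)*4).astype(np.int32)),1)
    for C,A,r,pts in((S+Z@[.035,0,0],Z,10,[(0,0,0),(0,0,354)]),(L,R,20,[(0,0,0),(27,0,0)])):
        t=np.linspace(0,6.28,24);q=[]
        for o in pts:
            for u in t:
                e=np.array([r*np.cos(u),r*np.sin(u),0]) if r==10 else np.array([0,r*np.cos(u),r*np.sin(u)])
                q.append(proj(x,C+A@((np.array(o)+e)/1000)))
        cv2.fillConvexPoly(m,cv2.convexHull(((np.array(q)+.5)*4).astype(np.int32)),1)
    return cv2.resize(m*255,(560,420),interpolation=cv2.INTER_AREA)/255.
p0=np.load('p.npy')
cost=lambda p,I=(0,1):sum(np.abs(draw(M[i][0],p)-M[i][1]).sum()/M[i][1].sum() for i in I)
sx=np.vstack([p0]+[p0+d for d in np.diag([.01,.01,.05,.015])])
for I in((0,1),(0,),(1,)):
    r=minimize(cost,p0,args=(I,),method='Nelder-Mead',options=dict(initial_simplex=sx,maxiter=200))
    L,R=lens(r.x);print(I,cost(p0,I),r.fun,r.x.round(4),'shift',((L-.12*R[:,0]-R@[.012,0,-.005]-P)*1000).round(1))
```

```text
[0.63646512 0.16595068 0.17977485] 29.975238104816526 0.001501486358555051
(0, 1) 0.15418364000472912 0.126197608034157 [0.759  0.2533 0.6348 0.2351] shift [ 0.4 -2.7  4.1]
(0,) 0.08570556410706051 0.06072001506796823 [0.7586 0.2549 0.6405 0.2356] shift [ 0.5 -1.7  4.6]
(1,) 0.0684780758976686 0.04393140091137708 [0.7584 0.2524 0.6337 0.2352] shift [-0.3 -3.4  4.1]
```

jog_arm:
  moves:
    - [0,-2.5,4,0,0,0.01,0]
    - [0,-2.5,4,0,0,0.01,0]
    - [0,-2.5,4,0,0,0.01,0]
    - [0,-2.5,4,0,0,0.01,0]
    - [0,-2.5,4,0,0,0.01,0]
    - [0,-2.5,4,0,0,0.01,0]
    - [0,-2.5,4,0,0,0.01,0]
    - [0,-2.5,4,0,0,0.01,0]

```text
time: 15.07
position: [0.6365, 0.1635, 0.1837]
ee_rot: [0.928, 0.305, 0.206, -0.067]
force: [-0.1, -0.8, -1.8]
width: 0.0338
grip_force: 30.0
```

```bash
python3 -c "
from station import manip
s=manip.read_state();print(s['position'],s['grip_force'],max(abs(v) for v in s['joint_vel']))
print(manip.close_job())"
```

```text
[0.63645369 0.16353954 0.18369494] 29.975293229799718 0.001636363537833279
the job is handed in; nothing more can be done
None
```

I handed the job in at about 15 s. The white cover stands in the blue tray, and the gripper is holding the LED module steady with the LED within an estimated few millimetres of the point 120 mm in front of the lens. The hand-in call returned no verdict.

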